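# Seat the lathe tailstock and clamp it with its lever

### The job

On the wood lathe, push the tailstock along the bed until its pointed centre presses lightly against the face of the wooden blank. Then swing the clamp lever on top of the tailstock through its quarter turn, clockwise seen from above, and press it firmly home against its stop pin. Do not force anything (no more than 30 N on the lever or on the blank), do not move the things lying on the bench, and let go with the centre still on the wood.

Things in the scene. Friction and masses are not known exactly. Their poses are not given: they have to be found in the camera images.
- lathe: the cream bench lathe, fixed to the bench, 700 mm long, 110 mm wide bed whose top is 90 mm above the bench. Origin on the bench under the spindle axis; its y axis runs along the bed from the tailstock end to the headstock, its x axis across the bed (away from the robot), z up. The spindle axis is 190 mm above the bench, parallel to its y axis, at its x = 0. The tool rest stands on its robot side beside the blank.
- blank: round wooden blank, 144 mm diameter, 70 mm thick, held fixed in the chuck of the headstock. Origin at the centre of the flat face that looks at the tailstock, on the spindle axis; y axis as the lathe's (into the wood).
- tailstock (a joint): position of the tailstock along the bed in m, 0 at the far end from the headstock, growing towards the blank; slides with about 8 N of friction (tailstock 1.8 kg, handwheel, lever and all move together) and stays where left. The blank stops it somewhere between 0.090 and 0.120.
- centre_tip (a point): the very point of the steel live centre, the foremost point of the tailstock, 95 mm ahead (towards the headstock) of the stud axis, on the spindle axis; axes as the lathe's
- wheel_rear (a point): centre of the flat rear face of the steel handwheel (86 mm diameter, 22 mm thick, does not turn) at the back end of the tailstock, on the spindle axis; this face looks away from the headstock and is the place to push the tailstock along. 130 mm behind the stud axis; the wheel's top edge is 233 mm above the bench. Axes as the lathe's
- stud (a point): point on the lever's vertical turning axis at the height of the middle of the lever bar (249 mm above the bench); axes as the lathe's. The tailstock's casting below is 58 mm wide and 120 mm long (70 mm to the rear, 50 mm to the front of the stud), its top 215 mm above the bench
- clamp_lever (a joint): angle of the clamp lever in rad: 0 = pointing straight back over the handwheel (the lathe's -y), growing clockwise seen from above; at pi/2 it points across the bed to the lathe's -x (robot side). It meets its stop pin somewhere between 1.35 and 1.79. Turning it takes about 0.30 N m at first, rising to 0.55 N m at the stop (5 to 9 N at the grip); it stays where left
- lever_grip (a point): the place to push on the lever: on the axis of its level round bar (12 mm thick, free below and at both sides), 65 mm from the turning axis, 249 mm above the bench; a 20 mm ball ends the bar 78 mm out. x and y axes turn with the lever, which points along its own -y; pushing it closed is towards its own -x
- stop_pin (a point): axis, at bar height, of the upright steel stop pin (9 mm diameter, top 259 mm above the bench), 42 mm from the stud axis, on an arm of the rigid dark ring (stop_ring) under the lever. The bar swings against its side. Lever home = centre lines of bar and pin 10.5 mm apart; this point's axes are then parallel to the lever's. Pressing home takes 15 to 20 N at the grip
- wax_tin: bystander: round metal tin, 68 mm diameter, 50 mm tall, loose on the bench; origin under its centre
- sanding_block: bystander: cork block 45 x 90 x 30 mm, loose on the bench; origin under its centre
- faceplate: bystander: steel ring 80 mm across, 14 mm thick, loose on the bench; origin under its centre

How it is judged:
On the way, in this order (a step that is already met when the one before it is completed fails the run):
1. the tailstock's centre presses on the blank with more than 2 N, the lever still open (below 0.6 rad) (y of centre_tip in the frame of blank above -0.002 m and contact force between tailstock and blank above 2 N and value of joint clamp_lever below 0.6 rad), for 0.15 s.
2. the lever is pressed against its stop pin with more than 8 N (contact force between clamp_lever and stop_ring above 8 N), for 0.15 s.
At the end, for the whole second after the job is handed in: the centre is within 2 mm of the blank's face, the lever is within 0.06 rad of its stop pin, and both are at rest (y of centre_tip in the frame of blank above -0.002 m and angle between the y axis of lever_grip and the y axis of stop_pin, either way round below 0.06 rad and velocity of joint tailstock between -0.005 and 0.005 m/s and velocity of joint clamp_lever between -0.05 and 0.05 rad/s); the robot touches nothing.
It fails at once if the blank is pressed with more than 30 N (contact force between tailstock and blank above 30 N).
It fails at once if the lever is pushed with more than 30 N (contact force between clamp_lever and the fingers above 30 N).
It fails at once if a thing lying on the bench is moved more than 20 mm (distance of any of wax_tin, sanding_block, faceplate from where it was at the start of the episode above 0.02 m).
It also fails if it takes over 67 s, if anything falls off the work surface, if the arm or the gripper's body presses on something with over 40 N, if the wrist force passes 120 N, or if a joint passes its speed limit or range.

### The arm

A 7-joint arm with a two-finger parallel gripper is mounted at the origin on the work surface. World frame = base frame: x ahead of the robot, y to its left, z up, the work surface at z = 0. Lengths are in m, angles in rad, forces in N, time in s.
With the tool pointing down it reaches from about 0.35 to 0.9 m from the base axis. Payload 19.9 kg.
Tool frame: the origin (TCP) lies midway between the tips of the shut fingers; the grasp point (between the pads) lies 19 mm behind it; z points along the fingers, y is the line along which they close (so a half turn about z gives the same grasp; the last joint's range is limited). The gripper opens to 94 mm and grips with 3 to 60 N. Pads are 16 mm wide; open, the fingers measure 119 mm over their backs; the gripper's body (75 mm by 177 mm) begins 78 mm behind the grasp point.
Start: joints at [1.202, 0.417, -0.01, 1.614, 0.005, 1.111, -0.053], TCP at [0.201, -0.592, 0.205] pointing down, gripper open.
Joint ranges: [-2.81, 2.81], [-0.39, 2.02], [-1.27, 1.25], [0.06, 2.57], [-1.19, 4.33], [0.19, 2], [-2.82, 2.82]. Speed limits (rad/s): [1.89, 1.89, 2.39, 2.39, 3.01, 3.01, 3.01].

### API

Orientations are given as a unit quaternion [w, x, y, z].
In Python, from workcell import robot gives the robot as it stands.
- The arm moves only by the tool arm_command, never from a script. Its argument "commands" is a list of rows, each a list of 3 entries, a list of its own where there are three numbers: the shift along the tool's x, y, z in units of 40 mm (1.0 is 40 mm), then the turn, a rotation vector about the tool's x, y, z in units of 0.5 rad (1.0 is 0.5 rad), then the finger opening in mm, from 0 to 94. In form: [[[dx, dy, dz], [ax, ay, az], hand], ...]. A call has exactly 10 rows; each row shifts and turns the commanded pose from where the row before left it, along the tool's axes as they then stand; what a row does not reach is not made up. A row lasts 1/12 s, in which the tool goes at most 41.7 mm and 7.16 degrees, less where a joint would pass 70% of its speed; a pose out of reach is approached as far as the arm can. A call with a number of a shift or a turn outside -1 to 1 is refused whole. A call with a gripper value outside its range is refused whole. The fingers move at their own pace and stop on an object; the grip force is fixed at half the most. Time passes only in rows, so rows that do not move let the fingers close, or fill a call up. It gives the time, the measured TCP pose, the force, the opening and the grip force at its end, in the units of the state.
- robot.state(): the state, without advancing time (a new reading comes with each control period).
- robot.read_camera(name): name is "side" or "top" or "wrist"; returns the picture (384x512x3 uint8, red, green, blue); there is no depth.
- robot.camera_info(name): a dict with "intrinsics" (3x3 intrinsics, pixels), "k1" (the pictures are not rectified: a ray, as slopes to the right and down, at radius r is drawn at 1 + k1 r^2 times it, then the intrinsics apply), "rvec" (rotation vector, rad) and "tvec" (3), from world to camera coordinates, as OpenCV has them. Camera axes: x right, y down, z forward; pixel columns grow to the right and rows downward; lengths in m; the calibration is good to about 2 mm. A picture is of the moment at which its call begins: read the wrist's pose just before it. camera_info takes no time and is no camera call; for the wrist camera it gives the pose at the moment of the call.
- robot.finish_job(): hands the job in; it is judged then, once.
The state is a dict: "clock": time; "q": joint angles; "joint_velocities": joint speeds; "joint_torque": joint torques, N m; "tool_pos": TCP position; "ee_rot": TCP orientation; "force": force on the tool from outside, world axes, zero at the start; "moment": the same for the moment, N m; "width": opening from 0.0 (shut) to 1.0 (fully open); "gripper_force": force on a finger pad.
Only numpy, scipy, OpenCV 4.12 (cv2) and the standard library are available. Lean on these libraries where they do the work, as an engineer would, in place of code of your own. Each camera call takes 0.05 s, during which the arm holds its last target. There are 200 camera calls.

## Working session

There is one attempt and no reset: what is moved stays moved. The work goes in short steps, Python scripts to look and compute and a tool call to move; the robot and the scene stay as the last step left them, time stands still between calls to the robot, and variables do not carry over. Pictures are saved under pics/ and viewed, at most 10 in all, crops included, and the job is handed in when it is done.

Besides the shell and the picture viewer there is one more tool, called by a JSON object that holds its "op" and its "data". arm_command: Moves the arm, as the interface text tells. Its arguments: {"type":"object","properties":{"commands":{"type":"array","items":{"type":"array"}}},"required":["commands"]}

```bash
mkdir -p pics; cat > h.py <<'E'
import numpy as np, cv2
from workcell import robot
def cam(n):
    i=robot.camera_info(n); return np.array(i["intrinsics"]),i["k1"],cv2.Rodrigues(np.array(i["rvec"],float))[0],np.array(i["tvec"],float).ravel()
def ray(n,uv,c=None):
    K,k1,R,t=c or cam(n); d=np.linalg.inv(K)@[uv[0],uv[1],1]; s=d[:2].copy()
    for _ in range(20): s=d[:2]/(1+k1*(s@s))
    return -R.T@t, R.T@np.array([s[0],s[1],1])
def onz(n,uv,z,c=None):
    o,d=ray(n,uv,c); return o+d*(z-o[2])/d[2]
def proj(n,P,c=None):
    K,k1,R,t=c or cam(n); p=R@np.array(P)+t; s=p[:2]/p[2]; s=s*(1+k1*(s@s)); return (K@[s[0],s[1],1])[:2]
def tri(a,ua,b,ub):
    o1,d1=ray(a,ua);o2,d2=ray(b,ub)
    s=np.linalg.lstsq(np.c_[d1,-d2],o2-o1,rcond=None)[0]
    return (o1+d1*s[0]+o2+d2*s[1])/2, np.linalg.norm(o1+d1*s[0]-o2-d2*s[1])
E
python3 - <<'E'
from h import *
for n in("top","side"):
    im=robot.read_camera(n)[:,:,::-1]; cv2.imwrite(f"pics/{n}0.png",im); cv2.imwrite(f"pics/{n}0x.png",cv2.resize(im,(800,600),interpolation=cv2.INTER_CUBIC))
    c=cam(n); print(n,-c[2].T@c[3],c[0][0,0])
s=robot.state();print(s)
E
```

```text
top [ 0.48582052 -0.0949222   0.98459138] 360.3810286182476
side [0.71657125 0.58005939 0.72115878] 493.67249945282714
{'clock': 0.1, 'q': array([ 1.20150934,  0.4179212 , -0.01027563,  1.61412384,  0.00468697,
        1.11070479, -0.05298645]), 'joint_velocities': array([ 0.00148818, -0.00325568,  0.000652  , -0.00219879,  0.00164659,
        0.0019593 , -0.00119564]), 'joint_torque': array([ 1.10103883e-03, -8.52580047e+01,  6.39852639e-01, -4.26693499e+01,
       -4.89534927e-02,  1.62858423e-02,  1.52110806e-05]), 'tool_pos': array([ 0.2010821 , -0.59139959,  0.20487951]), 'ee_rot': array([-5.50477795e-04,  9.86600092e-01,  1.63156173e-01, -1.35011016e-04]), 'force': array([ 0.03615677, -0.26144419, -0.49202361]), 'moment': array([ 0.0354371 ,  0.06213956, -0.00278722]), 'gripper_force': 0.0, 'width': 0.9993811641939688}
```

View pics/top0x.png

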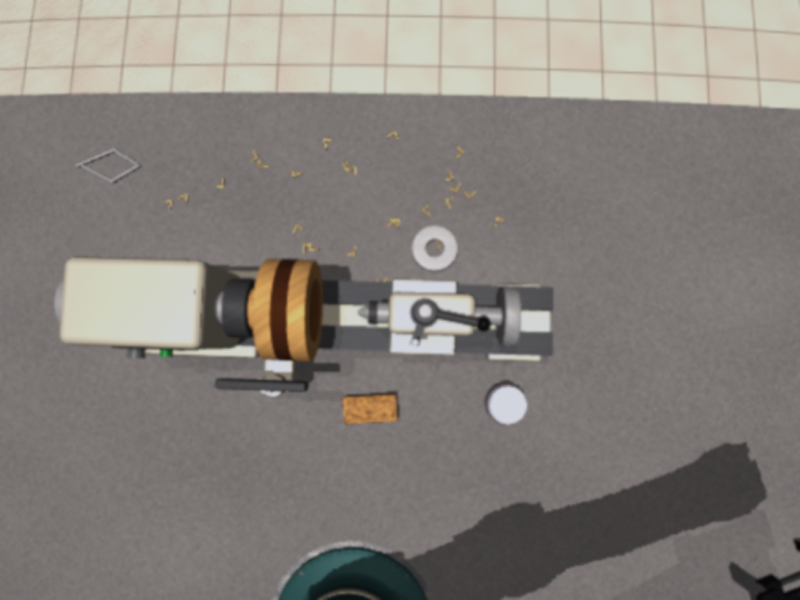

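View pics/side0x.png

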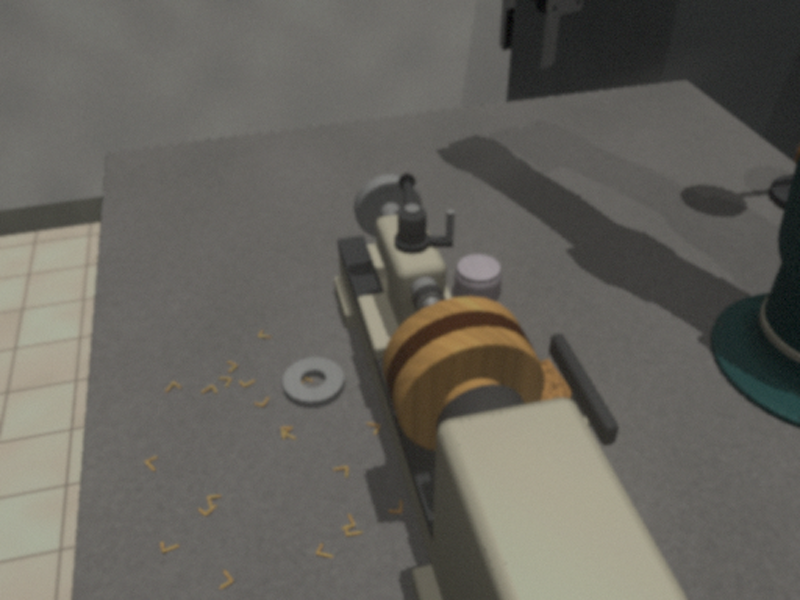

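```bash
python3 - <<'E'
from h import *
im=cv2.imread("pics/top0.png"); cv2.imwrite("pics/crop1.png",cv2.resize(im[160:240,190:360],None,fx=4.7,fy=4.7,interpolation=cv2.INTER_CUBIC))
k=.64
def t(u,v,z): return onz("top",((u+.5)*k-.5,(v+.5)*k-.5),z).round(4)
# bed edges by gradient
g=cv2.cvtColor(im,cv2.COLOR_BGR2GRAY).astype(float)
up=[];lo=[]
for c in list(range(212,246,2))+list(range(294,312,2))+list(range(330,350,2)):
    col=cv2.GaussianBlur(g[:,c-1:c+2].mean(1),(1,5),0).ravel() if 0 else g[:,c-1:c+2].mean(1)
    d=np.gradient(col)
    a=172+np.argmin(d[172:190]); b=220+np.argmax(d[220:236]); up.append((c,a));lo.append((c,b))
for L in(up,lo):
    P=np.array([onz("top",p,.09)[:2] for p in L]); print(np.c_[np.array(L),P].round(3)[::4].tolist())
    vx,vy,x0,y0=cv2.fitLine(P.astype(np.float32),cv2.DIST_HUBER,0,.001,.001).ravel(); print(vx/vy, x0,y0)
print("end",t(553,288,.09),t(553,357,.09))
print("stud",t(424,311,.265),"ball",t(484,323,.249),"pin",t(417,340,.259))
print("tin",t(507,403,.05),"cork",t(370,409,.03))
E
```

```text
[[212.0, 179.0, 0.586, 0.041], [220.0, 172.0, 0.604, 0.021], [228.0, 179.0, 0.587, 0.0], [236.0, 180.0, 0.584, -0.02], [244.0, 180.0, 0.585, -0.04], [300.0, 182.0, 0.583, -0.18], [308.0, 182.0, 0.584, -0.2], [334.0, 183.0, 0.583, -0.265], [342.0, 183.0, 0.583, -0.285]]
0.008150714 0.5844324 -0.09360832
[[212.0, 223.0, 0.476, 0.037], [220.0, 223.0, 0.476, 0.017], [228.0, 223.0, 0.477, -0.003], [236.0, 224.0, 0.475, -0.023], [244.0, 224.0, 0.475, -0.043], [300.0, 226.0, 0.474, -0.181], [308.0, 226.0, 0.474, -0.201], [334.0, 227.0, 0.473, -0.266], [342.0, 227.0, 0.474, -0.285]]
0.008050811 0.47460285 -0.14471568
end [ 0.5809 -0.3141  0.09  ] [ 0.4711 -0.3146  0.09  ]
stud [ 0.5289 -0.106   0.265 ] ball [ 0.516  -0.1849  0.249 ] pin [ 0.4917 -0.0979  0.259 ]
tin [ 0.3934 -0.2491  0.05  ] cork [ 0.3759 -0.0226  0.03  ]
```

View pics/crop1.png

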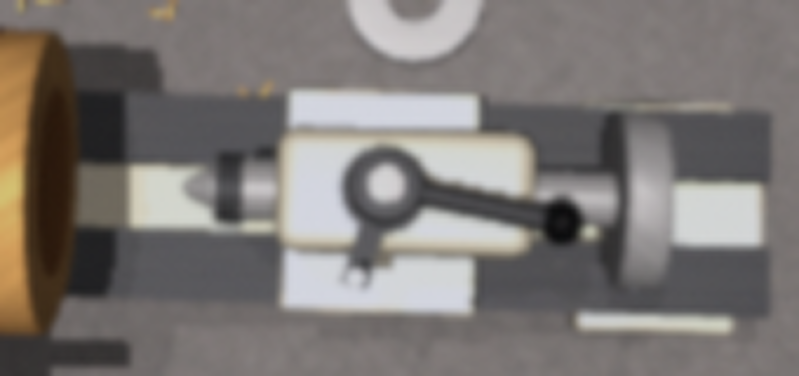

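{"op": "arm_command", "data": {"commands": [[[0, 0, 0], [0, 0, 0.22], 0], [[0, 0, 0], [0, 0, 0.22], 0], [[0, 0, 0], [0, 0, 0.22], 0], [[0.6, -0.5, 0.05], [0, 0, 0], 0], [[0.6, -0.6, 0.05], [0, 0, 0], 0], [[0.6, -0.6, 0.05], [0, 0, 0], 0], [[0.6, -0.6, 0.05], [0, 0, 0], 0], [[0.6, -0.6, 0.05], [0, 0, 0], 0], [[0.6, -0.5, 0.05], [0, 0, 0], 0], [[0.6, -0.5, 0.05], [0, 0, 0], 0]]}}

```text
clock: 0.93
tool_pos: [0.3705, -0.4346, 0.1913]
ee_rot: [-0.0, 1.0, -0.001, -0.0]
force: [-0.1, -0.4, -1.0]
width: 0.323
gripper_force: 0.0
```

```bash
python3 - <<'E'
from h import *
k=1/4.7
def t(u,v,z): return onz("top",((u+.5)*k-.5+190,(v+.5)*k-.5+160),z).round(4)
print("tip",t(183,187,.19),"wheel rear top",t(672,200,.233),"blank face top",t(68,180,.262),t(77,180,.19),"studcap",t(387,183,.265),"pintop",t(355,280,.259))
E
```

```text
tip [ 0.5299 -0.0129  0.19  ] wheel rear top [ 0.5269 -0.2348  0.233 ] blank face top [0.5278 0.0292 0.262 ] [0.532  0.0373 0.19  ] studcap [ 0.5295 -0.1075  0.265 ] pintop [ 0.4881 -0.0948  0.259 ]
```

{"op": "arm_command", "data": {"commands": [[[0.5, -0.4, 0.05], [0, 0, 0], 0], [[0.5, -0.5, 0.05], [0, 0, 0], 0], [[0.5, -0.5, 0.05], [0, 0, 0], 0], [[0.5, -0.5, 0.05], [0, 0, 0], 0], [[0.5, -0.5, 0.05], [0, 0, 0], 0], [[0.5, -0.5, 0.05], [0, 0, 0], 0], [[0.5, -0.5, 0], [0, 0, 0], 0], [[0.4, -0.3, 0], [0, 0, 0], 0], [[0, 0, 0], [0, 0, 0], 0], [[0, 0, 0], [0, 0, 0], 0]]}}

```text
clock: 1.77
tool_pos: [0.5262, -0.2876, 0.179]
ee_rot: [-0.0, 1.0, -0.0, -0.0]
force: [-0.1, -1.0, -0.9]
width: 0.003
gripper_force: 0.0
```

```bash
python3 - <<'E'
from h import *
im=robot.read_camera("top")[:,:,::-1]; cv2.imwrite("pics/crop2.png",cv2.resize(im[150:250,180:350],None,fx=4.7,fy=4.7,interpolation=cv2.INTER_CUBIC))
E
```

```text
(no output)
```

View pics/crop2.png

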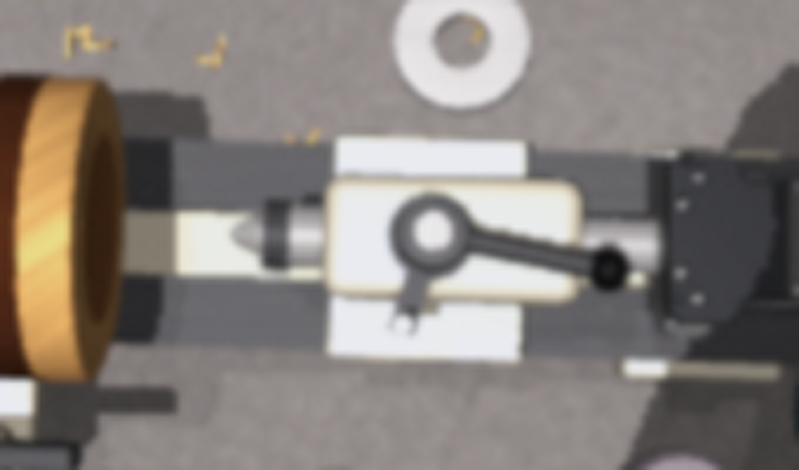

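{"op": "arm_command", "data": {"commands": [[[0, -0.15, 0], [0, 0, 0], 0], [[0, -0.15, 0], [0, 0, 0], 0], [[0, -0.15, 0], [0, 0, 0], 0], [[0, -0.15, 0], [0, 0, 0], 0], [[0, -0.15, 0], [0, 0, 0], 0], [[0, -0.08, 0], [0, 0, 0], 0], [[0, -0.08, 0], [0, 0, 0], 0], [[0, -0.08, 0], [0, 0, 0], 0], [[0, -0.08, 0], [0, 0, 0], 0], [[0, -0.08, 0], [0, 0, 0], 0]]}}

```text
clock: 2.65
tool_pos: [0.526, -0.2438, 0.1795]
ee_rot: [0.001, 1.0, -0.002, 0.0]
force: [1.8, -9.1, -2.3]
width: 0.005
gripper_force: 4.4
```

{"op": "arm_command", "data": {"commands": [[[0, -0.1, 0], [0, 0, 0], 0], [[0, -0.1, 0], [0, 0, 0], 0], [[0, -0.1, 0], [0, 0, 0], 0], [[0, -0.1, 0], [0, 0, 0], 0], [[0, -0.1, 0], [0, 0, 0], 0], [[0, -0.1, 0], [0, 0, 0], 0], [[0, -0.1, 0], [0, 0, 0], 0], [[0, -0.1, 0], [0, 0, 0], 0], [[0, 0, 0], [0, 0, 0], 0], [[0, 0, 0], [0, 0, 0], 0]]}}

```text
clock: 3.48
tool_pos: [0.5262, -0.2109, 0.1795]
ee_rot: [0.0, 1.0, -0.001, 0.0]
force: [1.5, -2.8, -0.7]
width: 0.007
gripper_force: 1.6
```

{"op": "arm_command", "data": {"commands": [[[0, -0.05, 0], [0, 0, 0], 0], [[0, -0.05, 0], [0, 0, 0], 0], [[0, -0.05, 0], [0, 0, 0], 0], [[0, -0.05, 0], [0, 0, 0], 0], [[0, -0.05, 0], [0, 0, 0], 0], [[0, -0.05, 0], [0, 0, 0], 0], [[0, -0.04, 0], [0, 0, 0], 0], [[0, -0.03, 0], [0, 0, 0], 0], [[0, -0.03, 0], [0, 0, 0], 0], [[0, -0.03, 0], [0, 0, 0], 0]]}}

```text
clock: 4.32
tool_pos: [0.5263, -0.1945, 0.1796]
ee_rot: [0.001, 1.0, -0.002, 0.0]
force: [3.5, -8.5, -0.7]
width: 0.003
gripper_force: 4.1
```

Now at 0.5 mm per row towards contact.

{"op": "arm_command", "data": {"commands": [[[0, -0.02, 0], [0, 0, 0], 0], [[0, -0.02, 0], [0, 0, 0], 0], [[0, -0.02, 0], [0, 0, 0], 0], [[0, -0.02, 0], [0, 0, 0], 0], [[0, -0.02, 0], [0, 0, 0], 0], [[0, -0.01, 0], [0, 0, 0], 0], [[0, -0.01, 0], [0, 0, 0], 0], [[0, -0.01, 0], [0, 0, 0], 0], [[0, -0.01, 0], [0, 0, 0], 0], [[0, 0, 0], [0, 0, 0], 0]]}}

```text
clock: 5.15
tool_pos: [0.5263, -0.189, 0.1796]
ee_rot: [0.001, 1.0, -0.002, 0.0]
force: [4.1, -9.3, -2.9]
width: 0.007
gripper_force: 4.4
```

{"op": "arm_command", "data": {"commands": [[[0, -0.01, 0], [0, 0, 0], 0], [[0, -0.01, 0], [0, 0, 0], 0], [[0, -0.01, 0], [0, 0, 0], 0], [[0, -0.01, 0], [0, 0, 0], 0], [[0, -0.01, 0], [0, 0, 0], 0], [[0, -0.01, 0], [0, 0, 0], 0], [[0, -0.01, 0], [0, 0, 0], 0], [[0, -0.01, 0], [0, 0, 0], 0], [[0, -0.01, 0], [0, 0, 0], 0], [[0, -0.01, 0], [0, 0, 0], 0]]}}

```text
clock: 5.98
tool_pos: [0.5263, -0.1884, 0.1797]
ee_rot: [0.003, 1.0, -0.003, 0.001]
force: [6.9, -30.1, -9.0]
width: 0.004
gripper_force: 14.8
```

{"op": "arm_command", "data": {"commands": [[[0, 0.01, 0], [0, 0, 0], 0], [[0, 0, 0], [0, 0, 0], 0], [[0, 0.05, 0], [0, 0, 0], 0], [[0, 0.2, 0], [0, 0, 0], 0], [[0, 0.3, 0], [0, 0, 0], 0], [[0, 0.3, 0], [0, 0, 0], 0], [[0, 0, -0.6], [0, 0, 0], 0], [[0, 0, -0.7], [0, 0, 0], 0], [[0, 0, -0.7], [0, 0, 0], 0], [[0, 0, -0.7], [0, 0, 0], 0]]}}

```text
clock: 6.82
tool_pos: [0.5256, -0.2189, 0.2887]
ee_rot: [-0.0, 1.0, -0.001, -0.0]
force: [0.2, -0.2, 0.8]
width: 0.002
gripper_force: 0.0
```

```bash
python3 - <<'E'
from h import *
im=robot.read_camera("top")[:,:,::-1]; cv2.imwrite("pics/crop3.png",cv2.resize(im[150:250,180:350],None,fx=4.7,fy=4.7,interpolation=cv2.INTER_CUBIC))
s=robot.state();print(s['q'],s['tool_pos'])
E
```

```text
[ 0.46521888  0.25128519 -0.15167283  1.63980774  0.03983175  1.24742808
 -1.26784637] [ 0.52744942 -0.2194659   0.29428561]
```

View pics/crop3.png

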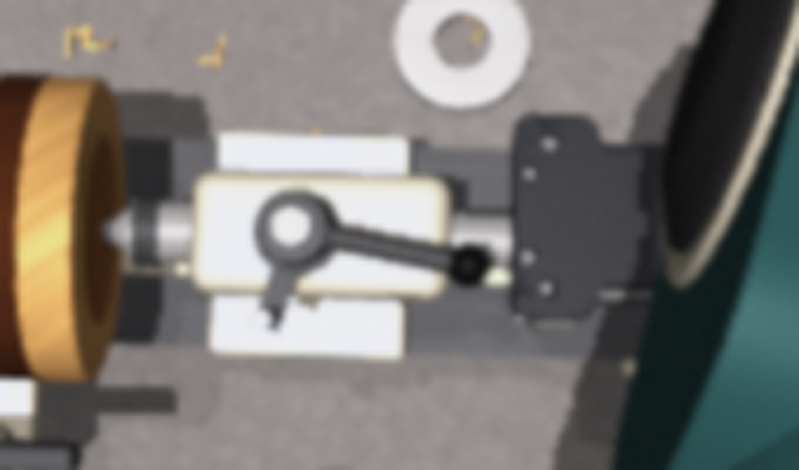

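{"op": "arm_command", "data": {"commands": [[[0, 0, 0], [0, 0, -0.23], 0], [[0, 0, 0], [0, 0, -0.23], 0], [[0, 0, 0], [0, 0, -0.23], 0], [[0, 0, 0], [0, 0, -0.23], 0], [[0, 0, 0], [0, 0, -0.23], 0], [[0, 0, 0], [0, 0, -0.23], 0], [[0, 0, 0], [0, 0, -0.23], 0], [[0, 0, 0], [0, 0, -0.23], 0], [[0, 0, 0], [0, 0, -0.23], 0], [[0, 0, 0], [0, 0, -0.23], 0]]}}

```text
clock: 7.7
tool_pos: [0.5259, -0.2189, 0.2872]
ee_rot: [-0.0, 0.838, 0.545, -0.0]
force: [1.0, -0.3, -0.3]
width: 0.005
gripper_force: 0.0
```

```bash
python3 - <<'E'
from h import *
k=1/4.7
def t(u,v,z): return onz("top",((u+.5)*k-.5+180,(v+.5)*k-.5+150),z)
S=t(290,227,.268);B=t(468,266,.249);P=t(273,322,.259);print("stud",S,"ball",B,"pin",P,"tip",t(104,228,.19))
d=B-S;th=np.arctan2(-d[0],-d[1]);print("th",th,np.hypot(*d[:2])); e=P-S;a=np.arctan2(-e[0],-e[1]);print("pin",a,np.hypot(*e[:2]),"home",a-.253)
s=robot.state();print(s['q'],s['tool_pos'],s['ee_rot'])
def goal(th,off,S=S):  # TCP beside the bar
    return S[:2]+.065*np.array([-np.sin(th),-np.cos(th)])+off*np.array([np.cos(th),-np.sin(th)])
print(goal(th,.035),goal(th,.0185))
E
```

```text
stud [ 0.52918719 -0.04636697  0.268     ] ball [ 0.51520864 -0.12286704  0.249     ] pin [ 0.488859  -0.0396363  0.259    ] tip [0.53133051 0.04680095 0.19      ]
th 0.18073205989369742 0.0777666976563335
pin 1.7361694793938658 0.04088599787548307 home 1.4831694793938657
[ 0.58987145  0.26652322 -0.30475884  1.6444298   0.08326053  1.24385123
 -0.14945366] [ 0.5258752  -0.21887978  0.287185  ] [-2.43842436e-04  8.38397663e-01  5.45058986e-01 -2.71954792e-05]
[ 0.55193339 -0.11659952] [ 0.53570213 -0.11363365]
```

{"op": "arm_command", "data": {"commands": [[[0, 0, 0], [0, 0, -0.24], 0], [[0, 0, 0], [0, 0, -0.24], 0], [[0.6, 0.18, 0], [0, 0, 0], 0], [[0.7, 0, 0], [0, 0, 0], 0], [[0.7, 0, 0], [0, 0, 0], 0], [[0.64, 0, 0], [0, 0, 0], 0], [[0, 0, 0.1], [0, 0, 0], 0], [[0, 0, 0.4], [0, 0, 0], 0], [[0, 0, 0.4], [0, 0, 0], 0], [[0, 0, 0.2], [0, 0, 0], 0]]}}

```text
clock: 8.53
tool_pos: [0.5517, -0.1164, 0.2415]
ee_rot: [-0.001, 0.769, 0.639, -0.001]
force: [-0.1, 0.2, -0.6]
width: 0.008
gripper_force: 0.0
```

{"op": "arm_command", "data": {"commands": [[[0, -0.1, 0.2], [0, 0, 0], 0], [[0, -0.1, 0], [0, 0, 0], 0], [[0, -0.08, 0], [0, 0, 0], 0], [[0, -0.07, 0], [0, 0, 0], 0], [[0, -0.06, 0], [0, 0, 0], 0], [[-0.021, -0.082, 0], [0, 0, 0.1], 0], [[-0.021, -0.082, 0], [0, 0, 0.1], 0], [[-0.021, -0.082, 0], [0, 0, 0.1], 0], [[-0.021, -0.082, 0], [0, 0, 0.1], 0], [[-0.021, -0.082, 0], [0, 0, 0.1], 0]]}}

```text
clock: 9.37
tool_pos: [0.52, -0.1122, 0.2364]
ee_rot: [0.001, 0.843, 0.538, 0.001]
force: [6.2, -1.2, -1.2]
width: 0.01
gripper_force: 3.0
```

```bash
cat > st.py <<'E'
from h import *
s=robot.state(); q=s['ee_rot']; yaw=2*np.arctan2(q[2],q[1]); S=np.array([.5292,-.0464]); r=s['tool_pos'][:2]-S
out=np.array([-np.cos(yaw),-np.sin(yaw)]); n=np.array([np.sin(yaw),-np.cos(yaw)])
print("phi",np.pi/2-yaw,"along",r@out,"off",r@n,"push",s['force'][:2]@n,s['force'],"q7",s['q'][6],"z",s['tool_pos'][2])
E
python3 st.py
```

```text
phi 0.4355186357303389 along 0.06353180069130256 off 0.01945881135403825 push 6.142621170702013 [ 6.22148298 -1.18968508 -1.201408  ] q7 -0.36428992225498547 z 0.23640883778899277
```

Pushing the lever as planned (6 N). Continue the arc.

{"op": "arm_command", "data": {"commands": [[[-0.021, -0.082, 0], [0, 0, 0.1], 0], [[-0.021, -0.082, 0], [0, 0, 0.1], 0], [[-0.021, -0.082, 0], [0, 0, 0.1], 0], [[-0.021, -0.082, 0], [0, 0, 0.1], 0], [[-0.021, -0.082, 0], [0, 0, 0.1], 0], [[-0.021, -0.082, 0], [0, 0, 0.1], 0], [[-0.021, -0.082, 0], [0, 0, 0.1], 0], [[-0.021, -0.082, 0], [0, 0, 0.1], 0], [[-0.021, -0.082, 0], [0, 0, 0.1], 0], [[-0.021, -0.082, 0], [0, 0, 0.1], 0]]}}

```text
clock: 10.2
tool_pos: [0.4894, -0.0991, 0.2364]
ee_rot: [0.001, 0.95, 0.312, 0.001]
force: [7.3, -3.4, -1.5]
width: 0.006
gripper_force: 3.8
```

```bash
python3 st.py
```

```text
phi 0.9356890024969999 along 0.06328907195412967 off 0.018799156105067143 push 7.027991152005915 [ 7.26428183 -3.37680467 -1.5393581 ] q7 -0.8527254270631588 z 0.2364382434199167
```

{"op": "arm_command", "data": {"commands": [[[-0.021, -0.082, 0], [0, 0, 0.1], 0], [[-0.021, -0.082, 0], [0, 0, 0.1], 0], [[-0.021, -0.082, 0], [0, 0, 0.1], 0], [[-0.021, -0.082, 0], [0, 0, 0.1], 0], [[-0.021, -0.082, 0], [0, 0, 0.1], 0], [[-0.021, -0.082, 0], [0, 0, 0.1], 0], [[-0.01, -0.041, 0], [0, 0, 0.05], 0], [[-0.01, -0.041, 0], [0, 0, 0.05], 0], [[-0.01, -0.041, 0], [0, 0, 0.05], 0], [[-0.01, -0.041, 0], [0, 0, 0.05], 0]]}}

```text
clock: 11.03
tool_pos: [0.472, -0.079, 0.2364]
ee_rot: [0.001, 0.993, 0.118, 0.001]
force: [6.2, -5.9, -1.8]
width: 0.005
gripper_force: 4.1
```

```bash
python3 st.py
```

```text
phi 1.3348004721218742 along 0.0632801272949688 off 0.01834090691768101 push 7.205098295682147 [ 6.15681201 -5.92993171 -1.79598522] q7 -1.274185344976242 z 0.2363986381301203
```

{"op": "arm_command", "data": {"commands": [[[-0.005, -0.02, 0], [0, 0, 0.025], 0], [[-0.005, -0.02, 0], [0, 0, 0.025], 0], [[-0.005, -0.02, 0], [0, 0, 0.025], 0], [[-0.005, -0.02, 0], [0, 0, 0.025], 0], [[-0.005, -0.02, 0], [0, 0, 0.025], 0], [[-0.003, -0.01, 0], [0, 0, 0.012], 0], [[-0.003, -0.01, 0], [0, 0, 0.012], 0], [[-0.003, -0.01, 0], [0, 0, 0.012], 0], [[-0.003, -0.01, 0], [0, 0, 0.012], 0], [[-0.003, -0.01, 0], [0, 0, 0.012], 0]]}}

```text
clock: 11.87
tool_pos: [0.4692, -0.0736, 0.2364]
ee_rot: [0.001, 0.997, 0.072, 0.001]
force: [6.2, -6.4, -1.5]
width: 0.007
gripper_force: 4.1
```

```bash
python3 st.py
```

```text
phi 1.4264459320292469 along 0.06328269831674276 off 0.018279552341226597 push 7.233637581549876 [ 6.22402242 -6.40492845 -1.53967885] q7 -1.3744653377235359 z 0.23640286705943653
```

{"op": "arm_command", "data": {"commands": [[[-0.003, -0.01, 0], [0, 0, 0.012], 0], [[-0.003, -0.01, 0], [0, 0, 0.012], 0], [[-0.003, -0.01, 0], [0, 0, 0.012], 0], [[-0.003, -0.01, 0], [0, 0, 0.012], 0], [[-0.003, -0.01, 0], [0, 0, 0.012], 0], [[-0.003, -0.01, 0], [0, 0, 0.012], 0], [[-0.003, -0.01, 0], [0, 0, 0.012], 0], [[-0.003, -0.01, 0], [0, 0, 0.012], 0], [[-0.003, -0.01, 0], [0, 0, 0.012], 0], [[0, 0, 0], [0, 0, 0], 0]]}}

```text
clock: 12.7
tool_pos: [0.4677, -0.0702, 0.2364]
ee_rot: [0.001, 0.999, 0.045, 0.001]
force: [7.2, -5.9, -1.9]
width: 0.006
gripper_force: 4.1
```

```bash
python3 st.py
```

```text
phi 1.4805548609023989 along 0.06334399500208779 off 0.01812900890229595 push 6.541639033867791 [ 7.16104202 -5.92038287 -1.887614  ] q7 -1.4343597705104296 z 0.23640555911893008
```

{"op": "arm_command", "data": {"commands": [[[-0.003, -0.01, 0], [0, 0, 0.012], 0], [[-0.003, -0.01, 0], [0, 0, 0.012], 0], [[-0.003, -0.01, 0], [0, 0, 0.012], 0], [[-0.003, -0.01, 0], [0, 0, 0.012], 0], [[-0.003, -0.01, 0], [0, 0, 0.012], 0], [[-0.003, -0.01, 0], [0, 0, 0.012], 0], [[-0.003, -0.01, 0], [0, 0, 0.012], 0], [[0, 0, 0], [0, 0, 0], 0], [[0, 0, 0], [0, 0, 0], 0], [[0, 0, 0], [0, 0, 0], 0]]}}

```text
clock: 13.53
tool_pos: [0.4668, -0.0675, 0.2364]
ee_rot: [0.001, 1.0, 0.024, 0.001]
force: [6.7, -6.4, -2.7]
width: 0.004
gripper_force: 4.2
```

```bash
python3 st.py; python3 - <<'E'
from h import *
im=robot.read_camera("side")[:,:,::-1]; cv2.imwrite("pics/side4.png",cv2.resize(im[80:220,200:360],None,fx=4,fy=4,interpolation=cv2.INTER_CUBIC))
E
```

```text
phi 1.522149177386627 along 0.06338953235179605 off 0.017998698419572523 push 6.686744323226945 [ 6.70740562 -6.36811057 -2.68445425] q7 -1.4805969362694447 z 0.2364063547930596
```

View pics/side4.png

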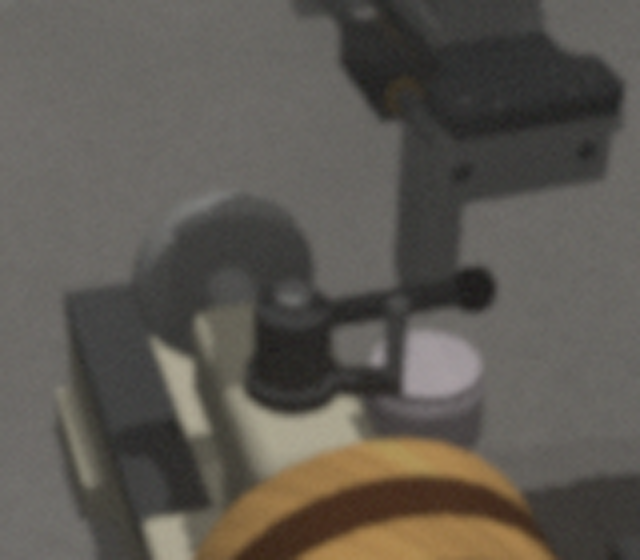

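{"op": "arm_command", "data": {"commands": [[[-0.002, -0.01, 0], [0, 0, 0.012], 0], [[-0.002, -0.01, 0], [0, 0, 0.012], 0], [[-0.002, -0.01, 0], [0, 0, 0.012], 0], [[-0.002, -0.01, 0], [0, 0, 0.012], 0], [[-0.002, -0.01, 0], [0, 0, 0.012], 0], [[-0.002, -0.01, 0], [0, 0, 0.012], 0], [[-0.002, -0.01, 0], [0, 0, 0.012], 0], [[0, 0, 0], [0, 0, 0], 0], [[0, 0, 0], [0, 0, 0], 0], [[0, 0, 0], [0, 0, 0], 0]]}}

```text
clock: 14.42
tool_pos: [0.466, -0.0648, 0.2364]
ee_rot: [0.001, 1.0, 0.003, 0.001]
force: [5.0, -5.6, -1.9]
width: 0.005
gripper_force: 4.1
```

```bash
python3 st.py
```

```text
phi 1.56424830004073 along 0.06335704157407661 off 0.017944241847449416 push 5.6133371363577025 [ 5.0315369  -5.58051037 -1.92089842] q7 -1.5277813304068208 z 0.23638315715706323
```

{"op": "arm_command", "data": {"commands": [[[-0.002, -0.01, 0], [0, 0, 0.012], 0], [[-0.002, -0.01, 0], [0, 0, 0.012], 0], [[-0.002, -0.01, 0], [0, 0, 0.012], 0], [[-0.002, -0.01, 0], [0, 0, 0.012], 0], [[-0.002, -0.01, 0], [0, 0, 0.012], 0], [[-0.002, -0.01, 0], [0, 0, 0.012], 0], [[-0.002, -0.01, 0], [0, 0, 0.012], 0], [[0, 0, 0], [0, 0, 0], 0], [[0, 0, 0], [0, 0, 0], 0], [[0, 0, 0], [0, 0, 0], 0]]}}

```text
clock: 15.25
tool_pos: [0.4653, -0.0626, 0.2363]
ee_rot: [0.001, 1.0, -0.018, 0.001]
force: [5.2, -10.9, -2.1]
width: 0.005
gripper_force: 5.7
```

```bash
python3 st.py
```

```text
phi 1.6067960634585043 along 0.06324914901564196 off 0.018445605089698187 push 10.749258490531224 [  5.15678421 -10.94195078  -2.14036285] q7 -1.5751342959585486 z 0.23633867512934936
```

{"op": "arm_command", "data": {"commands": [[[0, -0.01, 0], [0, 0, 0], 0], [[0, -0.01, 0], [0, 0, 0], 0], [[0, -0.01, 0], [0, 0, 0], 0], [[0, 0, 0], [0, 0, 0], 0], [[0, 0, 0], [0, 0, 0], 0], [[0, 0, 0], [0, 0, 0], 0], [[0, 0, 0], [0, 0, 0], 0], [[0, 0, 0], [0, 0, 0], 0], [[0, 0, 0], [0, 0, 0], 0], [[0, 0, 0], [0, 0, 0], 0]]}}

```text
clock: 16.08
tool_pos: [0.4653, -0.0618, 0.2363]
ee_rot: [0.001, 1.0, -0.018, 0.001]
force: [4.4, -13.5, -2.2]
width: 0.006
gripper_force: 7.0
```

```bash
python3 st.py
```

```text
phi 1.6071909432805531 along 0.06331092803658372 off 0.01775725663216004 push 13.375734947247903 [  4.37212744 -13.54379057  -2.19150579] q7 -1.5777365126515521 z 0.236323448986717
```

{"op": "arm_command", "data": {"commands": [[[0, -0.01, 0], [0, 0, 0], 0], [[0, -0.01, 0], [0, 0, 0], 0], [[0, 0, 0], [0, 0, 0], 0], [[0, 0, 0], [0, 0, 0], 0], [[0, 0, 0], [0, 0, 0], 0], [[0, 0, 0], [0, 0, 0], 0], [[0, 0, 0], [0, 0, 0], 0], [[0, 0, 0], [0, 0, 0], 0], [[0, 0, 0], [0, 0, 0], 0], [[0, 0, 0], [0, 0, 0], 0]]}}

```text
clock: 16.92
tool_pos: [0.4653, -0.0613, 0.2363]
ee_rot: [0.001, 1.0, -0.018, 0.001]
force: [4.2, -15.7, -0.3]
width: 0.01
gripper_force: 7.8
```

```bash
python3 st.py
```

```text
phi 1.6073942098025176 along 0.06331348332312614 off 0.01726565243243189 push 15.564041284020202 [  4.21156797 -15.72867371  -0.26861859] q7 -1.5795032460302643 z 0.23631188220158342
```

{"op": "arm_command", "data": {"commands": [[[0, -0.01, 0], [0, 0, 0], 0], [[0, -0.01, 0], [0, 0, 0], 0], [[0, -0.01, 0], [0, 0, 0], 0], [[0, 0, 0], [0, 0, 0], 0], [[0, 0, 0], [0, 0, 0], 0], [[0, 0, 0], [0, 0, 0], 0], [[0, 0, 0], [0, 0, 0], 0], [[0, 0, 0], [0, 0, 0], 0], [[0, 0, 0], [0, 0, 0], 0], [[0, 0, 0], [0, 0, 0], 0]]}}

```text
clock: 17.75
tool_pos: [0.4653, -0.0607, 0.2363]
ee_rot: [0.002, 1.0, -0.019, 0.001]
force: [5.3, -19.0, -1.7]
width: 0.003
gripper_force: 9.1
```

```bash
python3 st.py; python3 - <<'E'
from h import *
im=robot.read_camera("side")[:,:,::-1]; cv2.imwrite("pics/side5.png",cv2.resize(im[80:220,200:360],None,fx=4,fy=4,interpolation=cv2.INTER_CUBIC))
E
```

```text
phi 1.6078330865262962 along 0.06334339116274648 off 0.016613684734013298 push 18.808511536302866 [  5.3248266  -19.01872348  -1.67770755] q7 -1.582141902602703 z 0.2363319434496831
```

View pics/side5.png

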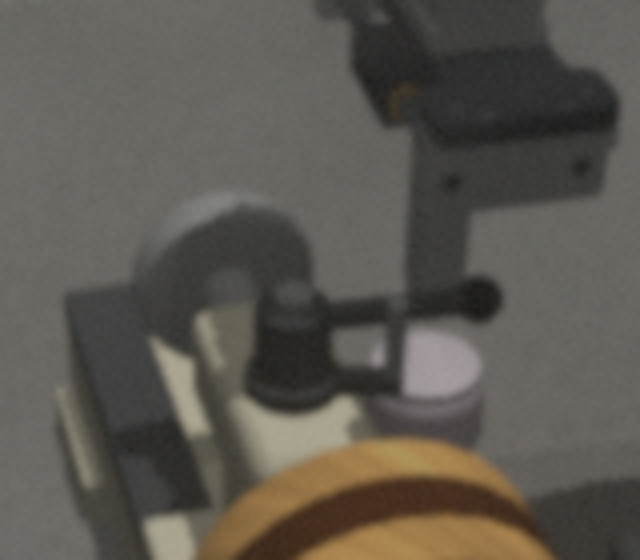

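{"op": "arm_command", "data": {"commands": [[[0, 0.02, 0], [0, 0, 0], 0], [[0, 0.03, 0], [0, 0, 0], 0], [[0, 0.05, 0], [0, 0, 0], 0], [[0, 0.1, 0], [0, 0, 0], 0], [[0, 0.3, 0], [0, 0, 0], 0], [[0, 0.3, 0], [0, 0, 0], 0], [[0, 0, -0.5], [0, 0, 0], 0], [[0, 0, -0.8], [0, 0, 0], 0], [[0, 0.5, -0.6], [0, 0, 0], 0], [[0, 0.5, 0], [0, 0, 0], 0]]}}

```text
clock: 18.63
tool_pos: [0.4637, -0.1299, 0.3165]
ee_rot: [0.001, 1.0, -0.016, 0.003]
force: [-0.1, -0.3, 0.2]
width: 0.006
gripper_force: 0.0
```

{"op": "arm_command", "data": {"commands": [[[0, 0.8, 0], [0, 0, 0], 0], [[0, 0.8, 0], [0, 0, 0], 0], [[0, 0.8, 0], [0, 0, 0], 0], [[0, 0.6, 0], [0, 0, 0], 0], [[0, 0, 0], [0, 0, 0], 0], [[0, 0, 0], [0, 0, 0], 0], [[0, 0, 0], [0, 0, 0], 0], [[0, 0, 0], [0, 0, 0], 0], [[0, 0, 0], [0, 0, 0], 0], [[0, 0, 0], [0, 0, 0], 0]]}}

```text
clock: 19.47
tool_pos: [0.4583, -0.249, 0.3116]
ee_rot: [0.0, 1.0, -0.017, 0.0]
force: [1.3, -0.1, 0.2]
width: 0.006
gripper_force: 0.0
```

```bash
python3 - <<'E'
from h import *
im=robot.read_camera("top")[:,:,::-1]; cv2.imwrite("pics/crop6.png",cv2.resize(im[150:250,180:350],None,fx=4.7,fy=4.7,interpolation=cv2.INTER_CUBIC))
E
```

```text
(no output)
```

View pics/crop6.png

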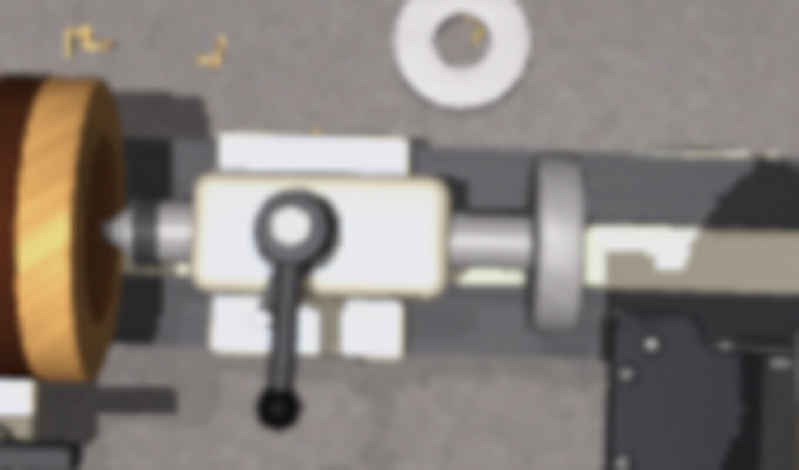

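The picture shows the lever pointing across the bed against its pin, with its ball at about (278,408). The centre is still at the blank, with its tip at (104,228), and the gripper is clear.

```bash
python3 -c "
from workcell import robot
print(robot.finish_job())"
```

```text
the job is handed in; nothing more can be done
None
```

I handed the job in at about 19.5 s, and no verdict came back: the centre is on the blank (about 22 N at contact), the lever was pressed home at about 19 N, and the gripper is clear of everything.

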